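# Open the coating bench's main gate valve and back it off a quarter turn

## Task

Open the larger of the two gate valves on the bench: take its handwheel by the upright crank knob and wind it anticlockwise (seen from above) until you feel it come up against its open stop, then wind it back clockwise a quarter turn so that it cannot seize, and let go. Leave the smaller valve as it is set.

Things in the scene. Friction and masses are not known exactly. Their poses are not given: they have to be found in the camera images.
- main_valve (a joint): Angle of the larger valve's handwheel, in radians: 0 is fully shut, it grows as the wheel is wound anticlockwise seen from above (opening), and the hard open stop is at 18.85 (three turns). At the start the wheel stands 1.1 to 1.7 turns short of the open stop. It turns with light friction (about 0.08 N m, under 2 N at the knob) and stays where it is left.
- main_valve_hub (a point): Centre of the larger valve's handwheel, fixed, on its upright turning axis. The valve is a brass body about 80 mm high with a horizontal pipe through it, standing on an aluminium foot plate 85 x 170 mm; its dark steel handwheel has three spokes, is 112 mm across, lies level with its rim's mid-plane at this point, 104 mm above the bench, and the rim's top is 6 mm higher. z points up.
- main_valve_knob (a point): A point on the axis of the larger valve's crank knob, 36 mm above the wheel's mid-plane (140 mm above the bench). The knob is an upright black plastic handle, 24 mm in diameter, 45 mm tall, standing on the wheel's rim 50 mm from the hub's axis, from 9 mm above the wheel's mid-plane to 54 mm above it (158 mm above the bench). It spins freely on its own pin, so it can be held with the hand's direction kept while the wheel is cranked round. This point goes round with the wheel.
- side_valve_knob (a point): The crank knob of the smaller valve, to be left alone: the same kind of valve, with a handwheel 72 mm across 72 mm above the bench and a black knob 14 mm in diameter that reaches 109 mm above the bench. The point is on the knob's axis, 30 mm from its wheel's axis and 98 mm above the bench.

How it is judged:
On the way, in this order (a step that is already met when the one before it is completed fails the run):
1. the larger valve is wound fully open, up against its stop (within 0.1 rad) (value of joint main_valve above 18.75 rad), for 0.1 s.
2. then wound back a quarter turn (90 degrees, give or take 20) (value of joint main_valve between 16.93 and 17.63 rad), for 0.2 s.
At the end, for the whole second after the job is handed in: The larger valve's wheel is at rest a quarter turn (90 degrees, give or take 20) back from its open stop, that is, its joint reads 16.93 to 17.63, and the smaller valve's knob is within 12 mm of where it was (all of step 2 and velocity of joint main_valve between -0.1 and 0.1 rad/s and distance of side_valve_knob from where it was at the start of the episode below 0.012 m); the robot touches nothing.
It fails at once if the smaller valve is turned (its knob moves more than 12 mm) (distance of side_valve_knob from where it was at the start of the episode above 0.012 m).
It also fails if it takes over 58 s, if anything falls off the work surface, if the arm or the gripper's body presses on something with over 40 N, if the wrist force passes 120 N, or if a joint passes its speed limit or range.

## Robot

A 6-joint arm with a two-finger parallel gripper is mounted at the origin on the work surface. World frame = base frame: x ahead of the robot, y to its left, z up, the work surface at z = 0. Lengths are in m, angles in rad, forces in N, time in s.
With the tool pointing down it reaches from about 0.25 to 0.775 m from the base axis. Payload 4 kg.
Tool frame: the origin (TCP) lies midway between the tips of the shut fingers; the grasp point (between the pads) lies 19 mm behind it; z points along the fingers, y is the line along which they close (so a half turn about z gives the same grasp; the last joint's range is limited). The gripper opens to 94 mm and grips with 3 to 60 N. Pads are 16 mm wide; open, the fingers measure 119 mm over their backs; the gripper's body (75 mm by 177 mm) begins 78 mm behind the grasp point.
Start: joints at [-1.362, 0.087, 1.371, -0, 1.684, -0.103], TCP at [0.169, -0.524, 0.174] pointing down, gripper open.
Joint ranges: [-3.1, 3.1], [-0.76, 2.03], [0.27, 2.55], [-1.08, 4.22], [0.17, 2.65], [-2.57, 2.57]. Speed limits (rad/s): [2.79, 2.79, 3.14, 3.14, 3.14, 3.14].

## Interface

Orientations are given as [roll, pitch, yaw] about the fixed x, y, z axes, in that order (R = Rz(yaw) Ry(pitch) Rx(roll)).
In Python, from bench import get_obs, snapshot, close_job gives the robot as it stands. The module is installed in compiled form; this text tells all that it offers.
- The arm moves only by the tool drive_tool, never from a script. Its argument "commands" is a list of rows, each a list of 6 numbers: the shift along the tool's x, y, z in units of 0.04 m (1.0 is 0.04 m), then the turn, a rotation vector about the tool's x, y, z in units of 0.1 rad (1.0 is 0.1 rad). In form: [[dx, dy, dz, wx, wy, wz], ...]. A call has 1 to 20 rows; each row shifts and turns the commanded pose from where the row before left it, along the tool's axes as they then stand; what a row does not reach is not made up. A row lasts 1/8 s, in which the tool goes at most 62.5 mm and 10.7 degrees, less where a joint would pass 70% of its speed; a pose out of reach is approached as far as the arm can. A call with a number of a shift or a turn outside -1 to 1 is refused whole. A call with a gripper value outside its range is refused whole. "gripper" is the closure, from 0 (fully open) to 1 (shut), set as the call begins (left out, the last holds). The fingers move at their own pace and stop on an object; the grip force is fixed at half the most. Time passes only in rows, so rows that do not move let the fingers close. It gives the time, the measured TCP pose, the force, the opening and the grip force at its end, in the units of the state.
- get_obs(): the state, without advancing time (a new reading comes with each control period).
- snapshot(name): name is "scene" or "side" or "wrist"; returns a dict with "image" (420x560x3 uint8, blue, green, red), "range_z" (420x560 float32, m along the optical axis (not along the pixel's ray), 0 where there is no reading), "fx", "fy", "cx", "cy" (pixels), "k1" (the pictures are not rectified: a ray, as slopes to the right and down, at radius r is drawn at 1 + k1 r^2 times it, then the intrinsics apply), "rvec" (rotation vector, rad) and "tvec" (3), from world to camera coordinates, as OpenCV has them. Camera axes: x right, y down, z forward; pixel columns grow to the right and rows downward; lengths in m; the calibration is good to about 2 mm. A picture is of the moment at which its call begins.
- close_job(): hands the job in; it is judged then, once.
The state is a dict: "time": time; "joint_positions": joint angles; "qvel": joint speeds; "joint_torque": joint torques, N m; "tool_pos": TCP position; "ee_rot": TCP orientation; "wrist_force": force on the tool from outside, world axes, zero at the start; "wrist_torque": the same for the moment, N m; "width": finger opening in m; "finger_force": force on a finger pad.
Only numpy, scipy, OpenCV 4.12 (cv2) and the standard library are available. Lean on these libraries where they do the work, as an engineer would, in place of code of your own. Each camera call takes 0.05 s, during which the arm holds its last target. There are 200 camera calls.

## Working session

There is one attempt and no reset: what is moved stays moved. The work goes in short steps, Python scripts to look and compute and a tool call to move; the robot and the scene stay as the last step left them, time stands still between calls to the robot, and variables do not carry over. Pictures are saved under pics/ and viewed, at most 10 in all, crops included, and the job is handed in when it is done.

Besides the shell and the picture viewer there is one more tool, called after "Request:" as name([rows], argument=value, ...), one row to a line, values as JSON. drive_tool: Moves the arm, as the interface text tells. Its arguments: {"type":"object","properties":{"commands":{"type":"array"},"gripper":{"type":"number"}},"required":["commands"]}

```bash
mkdir -p pics; cat > h.py <<'E'
import numpy as np, cv2
from bench import get_obs, snapshot
def cam(s):
    R=cv2.Rodrigues(np.array(s["rvec"],float))[0]; t=np.array(s["tvec"],float).ravel(); return R,t
def ray(s,u,v):
    x=(u-s["cx"])/s["fx"]; y=(v-s["cy"])/s["fy"]; a,b=x,y
    for _ in range(20):
        k=1+s["k1"]*(a*a+b*b); a,b=x/k,y/k
    R,t=cam(s); d=R.T@np.array([a,b,1.0]); return -R.T@t,d
def onplane(s,u,v,z):
    c,d=ray(s,u,v); return c+d*(z-c[2])/d[2]
def atdepth(s,u,v):
    c,d=ray(s,u,v); return c+d*float(s["range_z"][int(v),int(u)])
def cross(r1,r2):
    (c1,d1),(c2,d2)=r1,r2
    A=np.stack([d1,-d2],1); k=np.linalg.lstsq(A,c2-c1,rcond=None)[0]
    p,q=c1+k[0]*d1,c2+k[1]*d2; return (p+q)/2,np.linalg.norm(p-q)
def cloud(s):
    v,u=np.mgrid[0:420,0:560]; x=(u-s["cx"])/s["fx"]; y=(v-s["cy"])/s["fy"]; a,b=x.copy(),y.copy()
    for _ in range(20):
        k=1+s["k1"]*(a*a+b*b); a,b=x/k,y/k
    R,t=cam(s); P=np.stack([a,b,np.ones_like(a)],-1)*s["range_z"][...,None]
    return (P-t)@R
E
python3 - <<'E'
from h import *
import pickle
S={n:snapshot(n) for n in("scene","side","wrist")}
pickle.dump(S,open("s0.pkl","wb"))
for n in S: print(n,S[n]["fx"],S[n]["k1"],-cam(S[n])[0].T@cam(S[n])[1])
a=np.hstack([S["scene"]["image"],S["side"]["image"]]); 
cv2.imwrite("pics/a.png",S["scene"]["image"]);cv2.imwrite("pics/b.png",S["side"]["image"])
print(get_obs())
E
```

```text
scene 456.98259979137134 -0.09845748528207425 [ 0.91456702 -0.31219809  0.77896838]
side 471.5326195221283 -0.13108186736609878 [ 0.52189924 -0.59618287  0.65796664]
wrist 299.2227027230556 0.006186715069388867 [ 0.23219859 -0.5019487   0.38404746]
{'time': 0.15, 'joint_positions': array([-1.36208961e+00,  8.77774467e-02,  1.37188756e+00, -3.66020116e-07,
        1.68360130e+00, -1.03074978e-01]), 'qvel': array([-0.00042768, -0.00157897, -0.00354028,  0.00143632,  0.00079228,
       -0.00029926]), 'joint_torque': array([ 1.44402031e-03, -3.40642941e+01, -3.02793324e+01,  7.18425005e-02,
        3.04767571e-02, -1.16967085e-04]), 'tool_pos': array([ 0.16862555, -0.52301714,  0.17258727]), 'ee_rot': array([-3.13992785e+00, -1.71844176e-04,  3.11781514e-01]), 'wrist_force': array([ 0.12661773,  0.18588282, -1.26548716]), 'wrist_torque': array([-0.02969157, -0.01611865, -0.01664581]), 'finger_force': 0.0, 'width': 0.09385412881827751}
```

View pics/a.png

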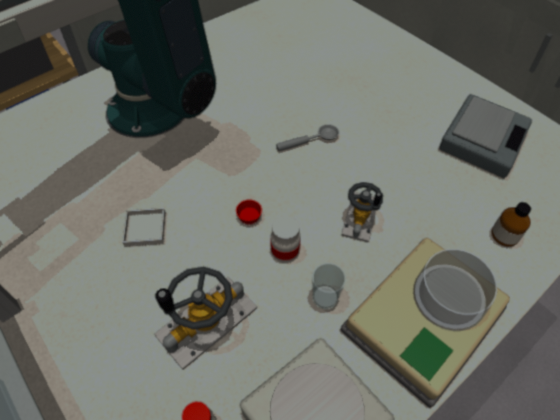

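View pics/b.png

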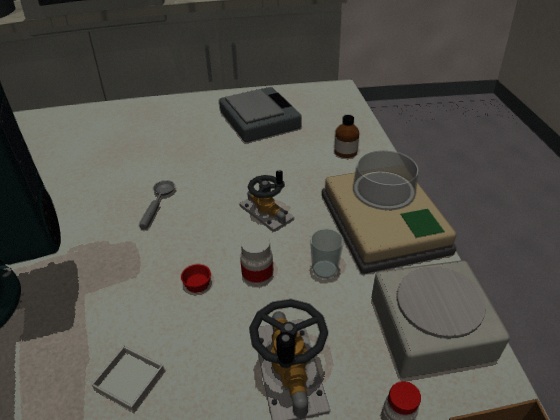

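The scene view shows the large wheel at about (199,298) with its knob at (165,299). The side view shows the wheel at about (289,332) with its knob at (287,345). The small valve is at (365,197) in the scene view and (265,187) in the side view, well away from the large one.

```bash
python3 - <<'E'
from h import *
import pickle
S=pickle.load(open("s0.pkl","rb"))
box={"scene":(145,250,260,345),"side":(240,340,290,375)}
W={};K={}
for n,(u0,u1,v0,v1) in box.items():
    s=S[n]; P=cloud(s); g=s["image"].max(2); ok=s["range_z"]>0
    m=np.zeros(ok.shape,bool); m[v0:v1,u0:u1]=1
    rim=m&ok&(g<90)&(P[...,2]>.092)&(P[...,2]<.118)
    kn=m&ok&(g<70)&(P[...,2]>.122)&(P[...,2]<.17)
    p=P[rim]; 
    # ellipse of rim pixels -> centre ray
    v,u=np.nonzero(rim); h=cv2.convexHull(np.stack([u,v],1).astype(np.int32)); e=cv2.fitEllipse(h)
    W[n]=ray(s,*e[0]); 
    (cx,cy),r=cv2.minEnclosingCircle(p[:,:2].astype(np.float32))
    print(n,"rim n",len(p),"z med",np.median(p[:,2]),"circle",cx,cy,r,"ellipse",e,"on plane .108",onplane(s,*e[0],.108))
    k=P[kn]; v,u=np.nonzero(kn); print(" knob n",len(k),"mean",k.mean(0),"zmax",k[:,2].max(),"px",u.mean(),v.mean(), "px box",u.min(),u.max(),v.min(),v.max())
    print(" knob xy range",k.min(0),k.max(0)); t=k[k[:,2]>.154]; print(" top",len(t),t.mean(0) if len(t) else 0)
    tt=kn&(P[...,2]>.153); v,u=np.nonzero(tt); K[n]=ray(s,u.mean(),v.mean())
print("wheel cross",cross(W["scene"],W["side"])); print("knob top cross",cross(K["scene"],K["side"]))
# surroundings: tall things near
P=cloud(S["scene"]); 
for n,u,v in(("scene",197,408),("scene",285,225),("scene",328,275),("scene",310,395),("scene",375,198),("scene",165,240),("scene",290,355)): print((u,v),atdepth(S[n],u,v))
E
```

```text
scene rim n 1639 z med 0.10857541988191217 circle 0.5825203657150269 -0.20814248919487 0.05735857039690018 ellipse ((197.5116424560547, 297.99078369140625), (60.47397994995117, 70.9559097290039), 66.09400939941406) on plane .108 [ 0.58345022 -0.20911233  0.108     ]
 knob n 276 mean [ 0.57477417 -0.25557146  0.14832564] zmax 0.16034279780241673 px 164.8804347826087 299.786231884058 px box 155 173 289 310
 knob xy range [ 0.55917542 -0.26661423  0.1220199 ] [ 0.58151945 -0.24314819  0.1603428 ]
 top 136 [ 0.57123303 -0.25495564  0.15722391]
side rim n 2105 z med 0.10891940132407497 circle 0.579155445098877 -0.21132902801036835 0.05680442601442337 ellipse ((287.9869079589844, 332.6197509765625), (68.3395004272461, 77.52628326416016), 86.31939697265625) on plane .108 [ 0.57864855 -0.21353137  0.108     ]
 knob n 442 mean [ 0.56792298 -0.2617992   0.14725266] zmax 0.16084482065579064 px 285.3393665158371 346.8371040723982 px box 276 294 332 361
 knob xy range [ 0.55709172 -0.26836846  0.1224105 ] [ 0.58022701 -0.24463332  0.16084482]
 top 204 [ 0.56845482 -0.25817997  0.15706277]
wheel cross (array([ 0.57947261, -0.20788321,  0.09990841]), np.float64(3.8066219044398794e-05))
knob top cross (array([ 0.568804  , -0.25476043,  0.15173828]), np.float64(0.0003382211538164763))
(197, 408) [ 0.71453786 -0.3050449   0.0696861 ]
(285, 225) [0.55062377 0.00171938 0.08464431]
(328, 275) [0.66293048 0.01101736 0.04117306]
(310, 395) [ 0.80784515 -0.16397455  0.07831194]
(375, 198) [0.62071019 0.16434644 0.10345413]
(165, 240) [ 0.3797481  -0.17241609 -0.00080051]
(290, 355) [ 0.72289116 -0.1292558   0.00148078]
```

Request:
drive_tool([
  [0,0,-0.4,0,0,0.78],
  [0,0,-0.4,0,0,0.78],
  [0,0,-0.4,0,0,0.78],
  [0,0,-0.4,0,0,0.78],
  [0.8,-0.55,0,0,0,0],
  [0.8,-0.55,0,0,0,0],
  [0.8,-0.55,0,0,0,0],
  [0.8,-0.55,0,0,0,0],
  [0.8,-0.55,0,0,0,0],
  [0.8,-0.55,0,0,0,0],
  [0.8,-0.55,0,0,0,0],
  [0.8,-0.55,0,0,0,0],
  [0.8,-0.55,0,0,0,0],
  [0.8,-0.55,0,0,0,0],
  [0.8,-0.55,0,0,0,0],
  [0.8,-0.55,0,0,0,0],
  [0,0,0,0,0,0],
  [0,0,0,0,0,0],
], gripper=0)

```text
time: 2.4
tool_pos: [0.5522, -0.2599, 0.2371]
ee_rot: [3.141, 0.001, -0.0]
wrist_force: [-0.1, -0.9, -0.1]
width: 0.0941
finger_force: 0.0
```

```bash
python3 - <<'E'
from h import *
s=snapshot("wrist"); o=get_obs(); print(o["tool_pos"],o["ee_rot"],o["joint_positions"],o["wrist_force"])
cv2.imwrite("pics/c.png",s["image"])
P=cloud(s); g=s["image"].max(2); ok=s["range_z"]>0
near=np.hypot(P[...,0]-.5805,P[...,1]+.2095)<.075
kn=ok&near&(P[...,2]>.154)&(P[...,2]<.164)
rim=ok&near&(P[...,2]>.1)&(P[...,2]<.115)
for m,n in((kn,"knobtop"),(rim,"rim")):
    p=P[m]; 
    if len(p)<5: print(n,len(p)); continue
    c=cv2.minEnclosingCircle(p[:,:2].astype(np.float32)); v,u=np.nonzero(m); print(n,len(p),p.mean(0),c,u.min(),u.max(),v.min(),v.max())
E
```

```text
[ 0.55200923 -0.26019659  0.23733713] [ 3.14131201e+00  7.45911877e-04 -1.14640147e-03] [-5.32966920e-01  2.21966383e-01  1.09233880e+00 -6.41191317e-04
  1.82778799e+00  1.03881289e+00] [0.26598434 0.69296185 1.09300802]
knobtop 435 [ 0.56754281 -0.25589898  0.15773547] ((0.5670009851455688, -0.25597262382507324), 0.011882146820425987) 265 288 179 201
rim 3613 [ 0.58163802 -0.20405822  0.10905602] ((0.5778282880783081, -0.20738564431667328), 0.05591127648949623) 187 282 124 218
```

View pics/c.png

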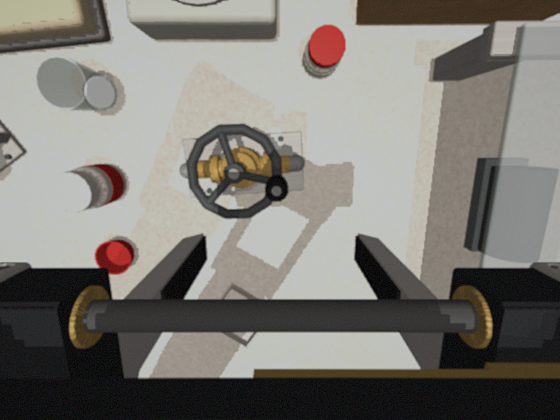

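The wrist view shows the knob top at (277,189) and the wheel at about (235,171). The measured top radius is 11.9 mm, the height is 0.158 m, and the knob-to-hub offset is 50 mm, all matching the text. I'll descend and grip.

Request:
drive_tool([
  [0.39,-0.1,0,0,0,0],
  [0,0,0.5,0,0,0],
  [0,0,0.6,0,0,0],
  [0,0,0.6,0,0,0],
  [0,0,0.6,0,0,0],
  [0,0,0.55,0,0,0],
  [0,0,0,0,0,0],
  [0,0,0,0,0,0],
])

```text
time: 3.45
tool_pos: [0.569, -0.2561, 0.1246]
ee_rot: [3.141, -0.001, -0.001]
wrist_force: [0.4, -0.9, 0.3]
width: 0.0934
finger_force: 0.0
```

Request:
drive_tool([
  [0,0,0,0,0,0],
  [0,0,0,0,0,0],
  [0,0,0,0,0,0],
  [0,0,0,0,0,0],
  [0,0,0,0,0,0],
  [0,0,0,0,0,0],
  [0,0,0,0,0,0],
  [0,0,0,0,0,0],
], gripper=1)

```text
time: 4.45
tool_pos: [0.5685, -0.2559, 0.1242]
ee_rot: [3.141, -0.001, -0.0]
wrist_force: [-1.7, 0.1, 7.9]
width: 0.0178
finger_force: 24.2
```

```bash
cat > plan.py <<'E'
import sys; from h import *
H=np.array([0.578,-0.2074]); o=get_obs(); p=o["tool_pos"][:2]-H
print(o["time"],"ang",np.degrees(np.arctan2(p[1],p[0])),"r",np.hypot(*p),o["tool_pos"],o["wrist_force"].round(1),o["ee_rot"].round(3),o["width"])
a0,step,n=map(float,sys.argv[1:4]); R=float(sys.argv[4]) if len(sys.argv)>4 else .0498
a=np.radians(a0+step*np.arange(n+1)); q=R*np.stack([np.cos(a),np.sin(a)],1); d=np.diff(q,axis=0)/.04
if len(sys.argv)>5: d[0]+=(q[0]-p)/.04
print([[round(x,2),round(-y,2),0,0,0,0] for x,y in d])
E
python3 plan.py -102.7 10 36
```

```text
4.45 ang -101.06631169339299 r 0.04938456531334451 [ 0.56852088 -0.25586629  0.12415145] [-1.7  0.1  7.9] [ 3.141e+00 -1.000e-03 -0.000e+00] 0.01780843673013979
[[np.float64(0.22), np.float64(0.03), 0, 0, 0, 0], [np.float64(0.22), np.float64(-0.01), 0, 0, 0, 0], [np.float64(0.21), np.float64(-0.05), 0, 0, 0, 0], [np.float64(0.2), np.float64(-0.08), 0, 0, 0, 0], [np.float64(0.18), np.float64(-0.12), 0, 0, 0, 0], [np.float64(0.16), np.float64(-0.15), 0, 0, 0, 0], [np.float64(0.13), np.float64(-0.17), 0, 0, 0, 0], [np.float64(0.1), np.float64(-0.19), 0, 0, 0, 0], [np.float64(0.07), np.float64(-0.21), 0, 0, 0, 0], [np.float64(0.03), np.float64(-0.22), 0, 0, 0, 0], [np.float64(-0.01), np.float64(-0.22), 0, 0, 0, 0], [np.float64(-0.05), np.float64(-0.21), 0, 0, 0, 0], [np.float64(-0.08), np.float64(-0.2), 0, 0, 0, 0], [np.float64(-0.12), np.float64(-0.18), 0, 0, 0, 0], [np.float64(-0.15), np.float64(-0.16), 0, 0, 0, 0], [np.float64(-0.17), np.float64(-0.13), 0, 0, 0, 0], [np.float64(-0.19), np.float64(-0.1), 0, 0, 0, 0], [np.float64(-0.21), np.float64(-0.07), 0, 0, 0, 0], [np.float64(-0.22
[... 189 characters left out ...]
p.float64(-0.18), np.float64(0.12), 0, 0, 0, 0], [np.float64(-0.16), np.float64(0.15), 0, 0, 0, 0], [np.float64(-0.13), np.float64(0.17), 0, 0, 0, 0], [np.float64(-0.1), np.float64(0.19), 0, 0, 0, 0], [np.float64(-0.07), np.float64(0.21), 0, 0, 0, 0], [np.float64(-0.03), np.float64(0.22), 0, 0, 0, 0], [np.float64(0.01), np.float64(0.22), 0, 0, 0, 0], [np.float64(0.05), np.float64(0.21), 0, 0, 0, 0], [np.float64(0.08), np.float64(0.2), 0, 0, 0, 0], [np.float64(0.12), np.float64(0.18), 0, 0, 0, 0], [np.float64(0.15), np.float64(0.16), 0, 0, 0, 0], [np.float64(0.17), np.float64(0.13), 0, 0, 0, 0], [np.float64(0.19), np.float64(0.1), 0, 0, 0, 0], [np.float64(0.21), np.float64(0.07), 0, 0, 0, 0]]
```

The width reads 17.8 mm, but the knob is 24 mm, so I'll check the grasp before cranking.

Request:
drive_tool([
  [0,0,0,0,0,0],
  [0,0,0,0,0,0],
])

```text
time: 4.7
tool_pos: [0.5697, -0.2559, 0.1262]
ee_rot: [3.14, -0.004, 0.0]
wrist_force: [-0.8, 0.7, 6.4]
width: 0.0009
finger_force: 3.1
```

```bash
python3 - <<'E'
from h import *
a=snapshot("side");b=snapshot("scene"); c=snapshot("wrist")
A=cv2.resize(a["image"][230:390,200:380],None,fx=2.2,fy=2.2); B=cv2.resize(b["image"][210:370,100:280],None,fx=2.2,fy=2.2)
cv2.imwrite("pics/d.png",np.hstack([A,B])); cv2.imwrite("pics/e.png",c["image"]); print(get_obs())
E
```

```text
{'time': 4.85, 'joint_positions': array([-5.13315341e-01,  2.61834181e-01,  1.26260606e+00,  4.64571109e-04,
        1.61232701e+00,  1.05754114e+00]), 'qvel': array([ 0.00157928, -0.00121551, -0.00118678, -0.00071306, -0.00021478,
       -0.00026773]), 'joint_torque': array([-3.16105681e-01, -3.74380267e+01, -2.71275383e+01, -1.14597750e-01,
       -1.53690465e-01, -5.93946038e-05]), 'tool_pos': array([ 0.56971967, -0.25598445,  0.1262348 ]), 'ee_rot': array([ 3.13962757e+00, -4.43152058e-03, -3.53912358e-05]), 'wrist_force': array([1.40383020e-01, 4.17019463e-03, 5.23714038e+00]), 'wrist_torque': array([0.10206818, 0.00471065, 0.03854094]), 'finger_force': 3.063421085207665, 'width': 0.00014246959980745267}
```

View pics/d.png

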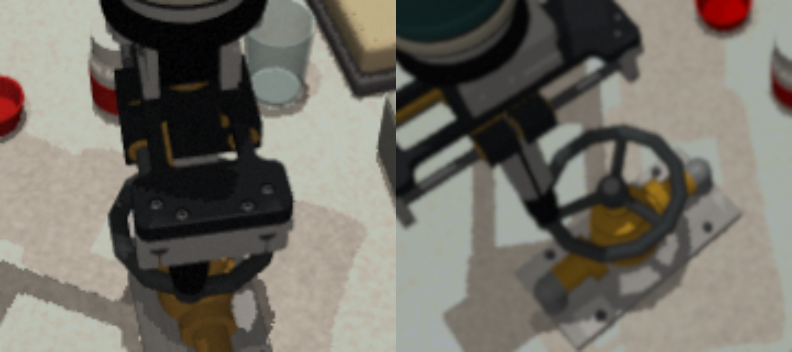

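View pics/e.png

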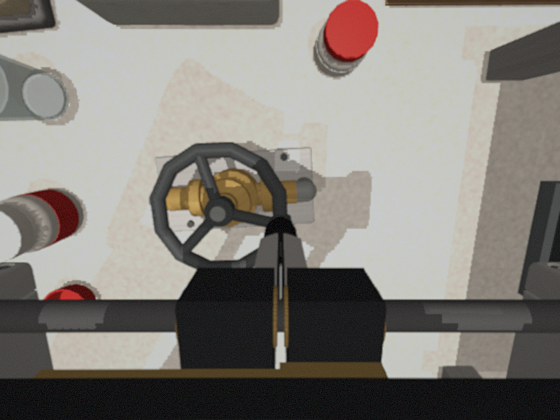

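The wrist view shows the fingers shut, with the knob (black, about (283,228)) squeezed out ahead of them toward +x. I'll measure both the knob and the fingers in depth.

```bash
python3 - <<'E'
from h import *
for n in("wrist","scene","side"):
    s=snapshot(n);P=cloud(s);ok=s["range_z"]>0
    print(n)
    near=ok&(abs(P[...,0]-.58)<.06)&(abs(P[...,1]+.256)<.03)&(P[...,2]>.118)&(P[...,2]<.22)
    p=P[near]; c=s["image"][near].max(1)
    for z in np.arange(.12,.22,.008):
        m=(p[:,2]>=z)&(p[:,2]<z+.008)
        if m.sum()>3: print("%.3f n%d x %.3f..%.3f y %.3f..%.3f g%d"%(z,m.sum(),*np.percentile(p[m,0],[2,98]),*np.percentile(p[m,1],[2,98]),np.median(c[m])))
E
```

```text
wrist
0.120 n27 x 0.571..0.579 y -0.263..-0.245 g19
0.128 n89 x 0.571..0.579 y -0.267..-0.245 g14
0.136 n97 x 0.571..0.579 y -0.266..-0.245 g14
0.144 n106 x 0.572..0.579 y -0.266..-0.246 g14
0.152 n145 x 0.574..0.579 y -0.264..-0.247 g21
0.160 n120 x 0.575..0.577 y -0.266..-0.246 g88
0.168 n191 x 0.575..0.577 y -0.267..-0.244 g89
0.176 n219 x 0.575..0.577 y -0.267..-0.244 g89
0.184 n256 x 0.575..0.577 y -0.267..-0.244 g89
0.192 n299 x 0.575..0.577 y -0.268..-0.244 g89
0.200 n352 x 0.575..0.577 y -0.268..-0.244 g89
0.208 n188 x 0.565..0.577 y -0.266..-0.245 g82
0.216 n38 x 0.575..0.577 y -0.258..-0.253 g79
scene
0.120 n26 x 0.572..0.580 y -0.267..-0.249 g8
0.128 n37 x 0.569..0.581 y -0.267..-0.244 g10
0.136 n41 x 0.570..0.581 y -0.267..-0.244 g8
0.144 n42 x 0.570..0.581 y -0.267..-0.244 g7
0.152 n47 x 0.569..0.580 y -0.267..-0.246 g20
0.160 n34 x 0.576..0.579 y -0.265..-0.244 g56
0.168 n53 x 0.568..0.580 y -0.268..-0.243 g67
0.176 n51 x 0.567..0.580 y -0.268..-0.243 g67
0.184 n54 x 0.568..0.579 y -0.268..-0.243 g68
0.192 n58 x 0.569..0.579 y -0.268..-0.243 g68
0.200 n53 x 0.573..0.579 y -0.268..-0.243 g68
0.208 n60 x 0.574..0.579 y -0.268..-0.243 g68
0.216 n24 x 0.577..0.580 y -0.267..-0.243 g65
side
0.120 n35 x 0.559..0.578 y -0.268..-0.259 g7
0.128 n64 x 0.557..0.579 y -0.268..-0.258 g7
0.136 n60 x 0.559..0.579 y -0.269..-0.261 g7
0.144 n31 x 0.561..0.576 y -0.268..-0.264 g11
```

```bash
python3 - <<'E'
from h import *
import pickle
from scipy.spatial.transform import Rotation as Ro
S=pickle.load(open("s0.pkl","rb"))
def fing(s,pos,rpy,lab):
    P=cloud(s);ok=s["range_z"]>0; T=(P-pos)@Ro.from_euler("xyz",rpy).as_matrix()
    m=ok&(abs(T[...,0])<.02)&(abs(T[...,1])<.075)&(T[...,2]>-.12)&(T[...,2]<.03)
    p=T[m];c=s["image"][m].max(1); print(lab,m.sum())
    for z in np.arange(-.12,.03,.01):
        k=(p[:,2]>=z)&(p[:,2]<z+.01)
        if k.sum()>3:
            y=p[k,1]; L=y[y<0];Rr=y[y>0]
            print("z %.2f n%d x %.3f..%.3f yL %s yR %s g%d"%(z,k.sum(),*np.percentile(p[k,0],[2,98]),np.percentile(L,[2,98]).round(3) if len(L) else "",np.percentile(Rr,[2,98]).round(3) if len(Rr) else "",np.median(c[k])))
fing(S["wrist"],np.array([.1686,-.523,.1726]),[-3.13993,0,.3118],"start wrist")
o=get_obs(); fing(snapshot("wrist"),o["tool_pos"],o["ee_rot"],"now wrist"); print(o["width"],o["wrist_force"],o["finger_force"])
E
```

```text
start wrist 6352
z -0.12 n540 x -0.011..0.008 yL [-0.055 -0.049] yR [0.047 0.054] g66
z -0.11 n978 x -0.011..0.008 yL [-0.06  -0.048] yR [0.046 0.058] g77
z -0.10 n974 x -0.001..0.008 yL [-0.059 -0.047] yR [0.046 0.058] g75
z -0.09 n948 x -0.007..0.008 yL [-0.059 -0.047] yR [0.046 0.058] g46
z -0.08 n868 x -0.009..0.008 yL [-0.059 -0.047] yR [0.046 0.058] g44
z -0.07 n701 x -0.009..0.008 yL [-0.059 -0.047] yR [0.046 0.058] g49
z -0.06 n585 x -0.009..0.008 yL [-0.059 -0.047] yR [0.046 0.058] g46
z -0.05 n481 x -0.009..0.008 yL [-0.059 -0.047] yR [0.046 0.058] g49
z -0.04 n277 x -0.009..0.008 yL [-0.056 -0.047] yR [0.046 0.055] g69
now wrist 4063
z -0.11 n39 x 0.003..0.007 yL [-0.002 -0.001] yR [0.    0.001] g54
z -0.10 n106 x 0.005..0.008 yL [-0.003 -0.001] yR [0.    0.002] g74
z -0.09 n273 x -0.004..0.008 yL [-0.012 -0.   ] yR [0.    0.012] g86
z -0.08 n419 x 0.006..0.008 yL [-0.012 -0.   ] yR [0.    0.012] g89
z -0.07 n341 x 0.006..0.008 yL [-0.012 -0.   ] yR [0.    0.012] g89
z -0.06 n283 x 0.006..0.008 yL [-0.012 -0.   ] yR [0.    0.012] g89
z -0.05 n231 x 0.006..0.008 yL [-0.012 -0.   ] yR [0.    0.012] g89
z -0.04 n139 x 0.006..0.008 yL [-0.009 -0.   ] yR [0.    0.009] g70
z -0.03 n162 x 0.003..0.009 yL [-0.01 -0.  ] yR [0.   0.01] g16
z -0.02 n129 x 0.001..0.009 yL [-0.011 -0.   ] yR [0.    0.011] g14
z -0.01 n105 x 0.001..0.009 yL [-0.011 -0.   ] yR [0.    0.011] g15
z -0.00 n21 x 0.005..0.008 yL [-0.008 -0.001] yR [0.001 0.006] g23
z 0.01 n1654 x -0.017..0.019 yL [-0.072 -0.001] yR [0.    0.008] g50
z 0.02 n161 x -0.015..0.020 yL [-0.071 -0.007] yR [0.005 0.009] g60
0.0003735381962272345 [-0.20235702  1.15705669  6.32621772] 3.06127569493583
```

Depth shows the real fingertips end about 35 mm short of the reported TCP (tool z ≈ -0.035). The fingers therefore shut on top of the knob instead of around it. I'll lift, reopen, and descend that much further, checking the force and the tips as I go.

Request:
drive_tool([
  [0,0,-0.4,0,0,0],
  [-0.04,0,-0.35,0,0,0],
])

```text
time: 5.3
tool_pos: [0.5668, -0.2556, 0.1545]
ee_rot: [3.141, -0.0, -0.0]
wrist_force: [0.1, -0.2, -0.0]
width: 0.0004
finger_force: 0.0
```

Request:
drive_tool([
  [0,0,0,0,0,0],
  [0,0,0,0,0,0],
  [0,0,0,0,0,0],
  [0,0,0,0,0,0],
  [0,0,0,0,0,0],
  [0,0,0,0,0,0],
  [0,0,0,0,0,0],
  [0,0,0,0,0,0],
  [0,0,0,0,0,0],
  [0,0,0,0,0,0],
], gripper=0)

```text
time: 6.55
tool_pos: [0.5668, -0.2556, 0.1535]
ee_rot: [3.141, -0.0, -0.0]
wrist_force: [-0.7, -0.2, -0.1]
width: 0.0938
finger_force: 0.0
```

```bash
python3 - <<'E'
from h import *
from scipy.spatial.transform import Rotation as Ro
s=snapshot("wrist"); o=get_obs(); P=cloud(s); ok=s["range_z"]>0
print(o["tool_pos"],o["width"],o["wrist_force"])
near=np.hypot(P[...,0]-.578,P[...,1]+.2074)<.075
p=P[ok&near&(P[...,2]>.154)&(P[...,2]<.163)]; print("knob",len(p),cv2.minEnclosingCircle(p[:,:2].astype(np.float32)),p.mean(0))
p=P[ok&near&(P[...,2]>.1)&(P[...,2]<.115)]; print("rim",cv2.minEnclosingCircle(p[:,:2].astype(np.float32)))
T=(P-o["tool_pos"])@Ro.from_euler("xyz",o["ee_rot"]).as_matrix()
for sg in(-1,1):
    m=ok&(abs(T[...,0])<.012)&(abs(T[...,1]*sg-.052)<.008)&(T[...,2]>-.1)&(T[...,2]<-.015); q=T[m]; print("finger",m.sum(),"tip z pct",np.percentile(q[:,2],[90,98,99.5,100]),np.percentile(q[:,1],[5,95]))
E
```

```text
[ 0.56676844 -0.25558062  0.15350711] 0.0939948872289792 [ 0.1130631  -0.20302018  0.05409907]
knob 774 ((0.5670658349990845, -0.25577154755592346), 0.011953880079090595) [ 0.56800034 -0.25577947  0.15782294]
rim ((0.5790355205535889, -0.20877580344676971), 0.05680689960718155)
finger 2403 tip z pct [-0.04492679 -0.03552794 -0.03359433 -0.03150149] [-0.05744989 -0.04653526]
finger 2394 tip z pct [-0.04479579 -0.03574224 -0.03370613 -0.03171608] [0.04629764 0.05719931]
```

The finger tips measure at tool z = -0.033 again, and the knob has not moved. Descending 65 mm brings the tips to 0.122 m, above the 0.110 m rim top.

Request:
drive_tool([
  [0,0,0.4,0,0,0],
  [0,0,0.4,0,0,0],
  [0,0,0.4,0,0,0],
  [0,0,0.4,0,0,0],
  [0,0,0,0,0,0],
  [0,0,0,0,0,0],
])

```text
time: 7.35
tool_pos: [0.567, -0.2557, 0.0898]
ee_rot: [3.141, -0.001, -0.0]
wrist_force: [0.3, -0.0, 0.3]
width: 0.0942
finger_force: 0.0
```

Request:
drive_tool([
  [0,0,0,0,0,0],
  [0,0,0,0,0,0],
  [0,0,0,0,0,0],
  [0,0,0,0,0,0],
  [0,0,0,0,0,0],
  [0,0,0,0,0,0],
  [0,0,0,0,0,0],
  [0,0,0,0,0,0],
  [0,0,0,0,0,0],
  [0,0,0,0,0,0],
], gripper=1)

```text
time: 8.6
tool_pos: [0.5668, -0.2558, 0.0895]
ee_rot: [3.141, -0.0, -0.0]
wrist_force: [-0.2, -1.4, -0.6]
width: 0.0231
finger_force: 30.0
```

```bash
sed -i 's/0.578,-0.2074/0.5785,-0.2080/; s/\[\[round.*/" ".join("[%.2f,%.2f,0,0,0,0],"%(x,-y) for x,y in d))/' plan.py; sed -n '$p' plan.py; python3 plan.py -103 10 20
```

```text
print(" ".join("[%.2f,%.2f,0,0,0,0],"%(x,-y) for x,y in d))
8.6 ang -103.73856492393189 r 0.04924293537472926 [ 0.5668052  -0.25583407  0.08949698] [-0.2 -1.4 -0.6] [ 3.141 -0.    -0.   ] 0.02313672313362303
[0.21,0.03,0,0,0,0], [0.22,-0.01,0,0,0,0], [0.21,-0.05,0,0,0,0], [0.20,-0.08,0,0,0,0], [0.18,-0.12,0,0,0,0], [0.16,-0.15,0,0,0,0], [0.13,-0.17,0,0,0,0], [0.10,-0.19,0,0,0,0], [0.07,-0.21,0,0,0,0], [0.03,-0.21,0,0,0,0], [-0.01,-0.22,0,0,0,0], [-0.05,-0.21,0,0,0,0], [-0.08,-0.20,0,0,0,0], [-0.12,-0.18,0,0,0,0], [-0.15,-0.16,0,0,0,0], [-0.17,-0.13,0,0,0,0], [-0.19,-0.10,0,0,0,0], [-0.21,-0.07,0,0,0,0], [-0.21,-0.03,0,0,0,0], [-0.22,0.01,0,0,0,0],
```

The grip is good at 23 mm and 30 N. I'll crank the first 90° and check.

Request:
drive_tool([
  [0.21,0.03,0,0,0,0],
  [0.22,-0.01,0,0,0,0],
  [0.21,-0.05,0,0,0,0],
  [0.2,-0.08,0,0,0,0],
  [0.18,-0.12,0,0,0,0],
  [0.16,-0.15,0,0,0,0],
  [0.13,-0.17,0,0,0,0],
  [0.1,-0.19,0,0,0,0],
  [0.07,-0.21,0,0,0,0],
  [0,0,0,0,0,0],
])

```text
time: 9.85
tool_pos: [0.6271, -0.2153, 0.0895]
ee_rot: [-3.139, -0.002, 0.002]
wrist_force: [5.5, 0.5, -1.2]
width: 0.0234
finger_force: 30.0
```

```bash
python3 plan.py -13 10 18 .0498 1
```

```text
9.85 ang -8.478343735860365 r 0.04918356203153242 [ 0.62714607 -0.21525141  0.08951611] [ 5.5  0.5 -1.2] [-3.139e+00 -2.000e-03  2.000e-03] 0.023418509042615384
[0.03,-0.12,0,0,0,0], [-0.01,-0.22,0,0,0,0], [-0.05,-0.21,0,0,0,0], [-0.08,-0.20,0,0,0,0], [-0.12,-0.18,0,0,0,0], [-0.15,-0.16,0,0,0,0], [-0.17,-0.13,0,0,0,0], [-0.19,-0.10,0,0,0,0], [-0.21,-0.07,0,0,0,0], [-0.21,-0.03,0,0,0,0], [-0.22,0.01,0,0,0,0], [-0.21,0.05,0,0,0,0], [-0.20,0.08,0,0,0,0], [-0.18,0.12,0,0,0,0], [-0.16,0.15,0,0,0,0], [-0.13,0.17,0,0,0,0], [-0.10,0.19,0,0,0,0], [-0.07,0.21,0,0,0,0],
```

Request:
drive_tool([
  [0.03,-0.12,0,0,0,0],
  [-0.01,-0.22,0,0,0,0],
  [-0.05,-0.21,0,0,0,0],
  [-0.08,-0.2,0,0,0,0],
  [-0.12,-0.18,0,0,0,0],
  [-0.15,-0.16,0,0,0,0],
  [-0.17,-0.13,0,0,0,0],
  [-0.19,-0.1,0,0,0,0],
  [-0.21,-0.07,0,0,0,0],
  [-0.21,-0.03,0,0,0,0],
  [-0.22,0.01,0,0,0,0],
  [-0.21,0.05,0,0,0,0],
  [-0.2,0.08,0,0,0,0],
  [-0.18,0.12,0,0,0,0],
  [-0.16,0.15,0,0,0,0],
  [-0.13,0.17,0,0,0,0],
  [-0.1,0.19,0,0,0,0],
  [-0.07,0.21,0,0,0,0],
  [0,0,0,0,0,0],
])

```text
time: 12.22
tool_pos: [0.5282, -0.2022, 0.0895]
ee_rot: [3.139, 0.001, -0.002]
wrist_force: [-2.8, -0.6, 1.8]
width: 0.0232
finger_force: 30.0
```

```bash
python3 plan.py 167 10 19 .0495 1
```

```text
12.225 ang 173.45733024682323 r 0.05061357402337126 [ 0.52821606 -0.20223293  0.0894713 ] [-2.8 -0.6  1.8] [ 3.139e+00  1.000e-03 -2.000e-03] 0.023206715378834432
[0.02,0.08,0,0,0,0], [0.01,0.22,0,0,0,0], [0.04,0.21,0,0,0,0], [0.08,0.20,0,0,0,0], [0.11,0.18,0,0,0,0], [0.14,0.16,0,0,0,0], [0.17,0.13,0,0,0,0], [0.19,0.10,0,0,0,0], [0.21,0.07,0,0,0,0], [0.21,0.03,0,0,0,0], [0.22,-0.01,0,0,0,0], [0.21,-0.04,0,0,0,0], [0.20,-0.08,0,0,0,0], [0.18,-0.11,0,0,0,0], [0.16,-0.14,0,0,0,0], [0.13,-0.17,0,0,0,0], [0.10,-0.19,0,0,0,0], [0.07,-0.21,0,0,0,0], [0.03,-0.21,0,0,0,0],
```

277° wound so far, and the stop cannot come before 396°. I'll go on to about 277° world angle, then proceed in short chunks and feel for the stop.

Request:
drive_tool([
  [0.02,0.08,0,0,0,0],
  [0.01,0.22,0,0,0,0],
  [0.04,0.21,0,0,0,0],
  [0.08,0.2,0,0,0,0],
  [0.11,0.18,0,0,0,0],
  [0.14,0.16,0,0,0,0],
  [0.17,0.13,0,0,0,0],
  [0.19,0.1,0,0,0,0],
  [0.21,0.07,0,0,0,0],
  [0.21,0.03,0,0,0,0],
  [0.22,-0.01,0,0,0,0],
  [0,0,0,0,0,0],
])

```text
time: 13.72
tool_pos: [0.5872, -0.2562, 0.0895]
ee_rot: [3.139, -0.004, -0.0]
wrist_force: [2.4, -4.7, -1.1]
width: 0.0228
finger_force: 30.0
```

```bash
python3 plan.py 277 10 27 .0498
```

```text
13.725 ang -79.7815011204242 r 0.048965890088061736 [ 0.58718667 -0.25618921  0.0895271 ] [ 2.4 -4.7 -1.1] [ 3.139 -0.004 -0.   ] 0.022806563448987315
[0.21,-0.05,0,0,0,0], [0.20,-0.08,0,0,0,0], [0.18,-0.12,0,0,0,0], [0.16,-0.15,0,0,0,0], [0.13,-0.17,0,0,0,0], [0.10,-0.19,0,0,0,0], [0.07,-0.21,0,0,0,0], [0.03,-0.21,0,0,0,0], [-0.01,-0.22,0,0,0,0], [-0.05,-0.21,0,0,0,0], [-0.08,-0.20,0,0,0,0], [-0.12,-0.18,0,0,0,0], [-0.15,-0.16,0,0,0,0], [-0.17,-0.13,0,0,0,0], [-0.19,-0.10,0,0,0,0], [-0.21,-0.07,0,0,0,0], [-0.21,-0.03,0,0,0,0], [-0.22,0.01,0,0,0,0], [-0.21,0.05,0,0,0,0], [-0.20,0.08,0,0,0,0], [-0.18,0.12,0,0,0,0], [-0.16,0.15,0,0,0,0], [-0.13,0.17,0,0,0,0], [-0.10,0.19,0,0,0,0], [-0.07,0.21,0,0,0,0], [-0.03,0.21,0,0,0,0], [0.01,0.22,0,0,0,0],
```

Request:
drive_tool([
  [0.2,-0.07,0,0,0,0],
  [0.19,-0.11,0,0,0,0],
  [0,0,0,0,0,0],
])

```text
time: 14.1
tool_pos: [0.6037, -0.25, 0.0895]
ee_rot: [3.136, -0.007, -0.0]
wrist_force: [5.4, -8.3, -3.2]
width: 0.023
finger_force: 30.0
```

Request:
drive_tool([
  [0.17,-0.13,0,0,0,0],
  [0,0,0,0,0,0],
])

```text
time: 14.35
tool_pos: [0.6111, -0.2446, 0.0895]
ee_rot: [3.137, -0.008, -0.0]
wrist_force: [7.6, -7.7, -4.1]
width: 0.0229
finger_force: 30.0
```

Request:
drive_tool([
  [0.18,-0.12,0,0,0,0],
  [0.12,-0.18,0,0,0,0],
  [0,0,0,0,0,0],
])

```text
time: 14.72
tool_pos: [0.6226, -0.2297, 0.0895]
ee_rot: [3.141, -0.006, 0.001]
wrist_force: [5.3, -2.8, -2.7]
width: 0.0238
finger_force: 30.0
```

```bash
python3 plan.py -29 10 2 .0498
```

```text
14.725 ang -26.247354649807132 r 0.04915921980446804 [ 0.62259057 -0.22974053  0.08951512] [ 5.3 -2.8 -2.7] [ 3.141e+00 -6.000e-03  1.000e-03] 0.023822877667608062
[0.09,-0.20,0,0,0,0], [0.05,-0.21,0,0,0,0],
```

Request:
drive_tool([
  [0.1,-0.2,0,0,0,0],
  [0.06,-0.21,0,0,0,0],
  [0,0,0,0,0,0],
])

```text
time: 15.1
tool_pos: [0.6277, -0.2118, 0.0895]
ee_rot: [-3.139, -0.004, 0.002]
wrist_force: [6.0, 0.7, -1.4]
width: 0.0233
finger_force: 30.0
```

```bash
python3 plan.py -6 10 6 .0498
```

```text
15.1 ang -4.409484913297579 r 0.04930755675529478 [ 0.62766161 -0.21179097  0.08950354] [ 6.   0.7 -1.4] [-3.139e+00 -4.000e-03  2.000e-03] 0.023346183739761425
[0.00,-0.22,0,0,0,0], [-0.03,-0.21,0,0,0,0], [-0.07,-0.21,0,0,0,0], [-0.11,-0.19,0,0,0,0], [-0.14,-0.17,0,0,0,0], [-0.16,-0.14,0,0,0,0],
```

Request:
drive_tool([
  [0.01,-0.22,0,0,0,0],
  [-0.03,-0.21,0,0,0,0],
  [0,0,0,0,0,0],
])

```text
time: 15.48
tool_pos: [0.6279, -0.204, 0.0896]
ee_rot: [3.128, -0.008, -0.003]
wrist_force: [10.7, -16.7, -6.9]
width: 0.0231
finger_force: 30.0
```

There is a tangential force of -16.7 N and the knob has halted at about 4.6°, after 1.30 turns. One more small push will confirm the stop.

Request:
drive_tool([
  [-0.02,-0.12,0,0,0,0],
  [0,0,0,0,0,0],
  [0,0,0,0,0,0],
])

```text
time: 15.85
tool_pos: [0.6279, -0.204, 0.0896]
ee_rot: [3.121, -0.011, -0.006]
wrist_force: [12.4, -24.8, -9.3]
width: 0.0234
finger_force: 30.0
```

```bash
python3 plan.py 5 -10 9 .0498 1; python3 - <<'E'
from h import *
s=snapshot("scene"); s2=snapshot("wrist"); B=cv2.resize(s["image"][210:370,100:280],None,fx=2.2,fy=2.2)
cv2.imwrite("pics/f.png",s2["image"])
E
```

```text
15.85 ang 4.603773885418534 r 0.04957317941992216 [ 0.62791324 -0.20402103  0.08964862] [ 12.4 -24.8  -9.3] [ 3.121 -0.011 -0.006] 0.023426375436418283
[0.00,0.21,0,0,0,0], [-0.04,0.21,0,0,0,0], [-0.07,0.20,0,0,0,0], [-0.11,0.19,0,0,0,0], [-0.14,0.17,0,0,0,0], [-0.17,0.14,0,0,0,0], [-0.19,0.11,0,0,0,0], [-0.20,0.07,0,0,0,0], [-0.21,0.04,0,0,0,0],
```

View pics/f.png

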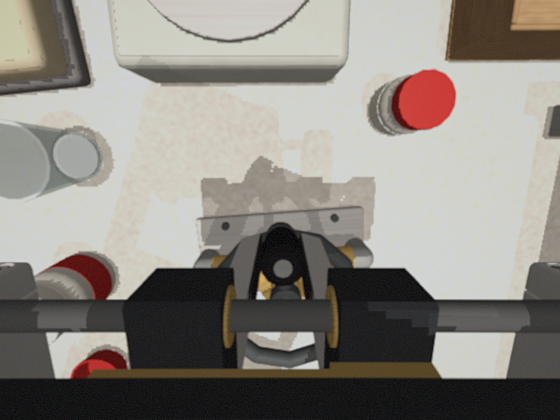

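The knob did not move under 25 N, so this is the hard stop (knob in the grip at about (284,262)). Now I'll wind back 90°, to a target world angle of about -85.4°.

Request:
drive_tool([
  [0.02,0.12,0,0,0,0],
  [0.02,0.2,0,0,0,0],
  [0,0.21,0,0,0,0],
  [-0.04,0.21,0,0,0,0],
  [-0.07,0.2,0,0,0,0],
  [-0.11,0.19,0,0,0,0],
  [-0.14,0.17,0,0,0,0],
  [0,0,0,0,0,0],
])

```text
time: 16.95
tool_pos: [0.6111, -0.2444, 0.0895]
ee_rot: [3.141, -0.0, -0.001]
wrist_force: [2.5, -4.2, -0.9]
width: 0.0235
finger_force: 30.0
```

```bash
python3 plan.py -37 -10 5 .0498
```

```text
16.95 ang -48.217468412484685 r 0.04885560684607276 [ 0.61105274 -0.24443061  0.0895354 ] [ 2.5 -4.2 -0.9] [ 3.141e+00 -0.000e+00 -1.000e-03] 0.023535923107987113
[-0.15,0.16,0,0,0,0], [-0.17,0.13,0,0,0,0], [-0.19,0.10,0,0,0,0], [-0.21,0.07,0,0,0,0], [-0.21,0.03,0,0,0,0],
```

Request:
drive_tool([
  [-0.17,0.13,0,0,0,0],
  [-0.19,0.1,0,0,0,0],
  [-0.2,0.06,0,0,0,0],
  [-0.15,0.02,0,0,0,0],
  [0,0,0,0,0,0],
  [0,0,0,0,0,0],
])

```text
time: 17.7
tool_pos: [0.5817, -0.2569, 0.0895]
ee_rot: [3.141, 0.002, -0.001]
wrist_force: [-2.0, -3.6, -0.2]
width: 0.0231
finger_force: 30.0
```

```bash
python3 plan.py -85.4 -1 1 .0495 1
```

```text
17.7 ang -86.26056092577944 r 0.048973353688339646 [ 0.581694   -0.25686909  0.08949876] [-2.  -3.6 -0.2] [ 3.141e+00  2.000e-03 -1.000e-03] 0.023103508372588004
[-0.00,0.01,0,0,0,0],
```

The wheel is 90.9° back from the stop. Now I'll open the fingers, rest, and lift straight up.

Request:
drive_tool([
  [0,0,0,0,0,0],
  [0,0,0,0,0,0],
  [0,0,0,0,0,0],
  [0,0,0,0,0,0],
  [0,0,0,0,0,0],
  [0,0,0,0,0,0],
  [0,0,0,0,0,0],
  [0,0,0,0,0,0],
  [0,0,0,0,0,0],
  [0,0,0,0,0,0],
], gripper=0)

```text
time: 18.95
tool_pos: [0.5828, -0.2564, 0.0895]
ee_rot: [3.141, -0.0, -0.0]
wrist_force: [-0.8, 0.7, 0.9]
width: 0.0937
finger_force: 0.0
```

Request:
drive_tool([
  [0,0,-0.4,0,0,0],
  [0,0,-0.5,0,0,0],
  [0,0,-0.6,0,0,0],
  [0,0,-0.6,0,0,0],
  [0,0,-0.6,0,0,0],
  [0,0,-0.6,0,0,0],
  [0,0,-0.6,0,0,0],
  [0,0,0,0,0,0],
  [0,0,0,0,0,0],
  [0,0,0,0,0,0],
  [0,0,0,0,0,0],
])

```text
time: 20.32
tool_pos: [0.5824, -0.2562, 0.2442]
ee_rot: [-3.141, 0.002, -0.0]
wrist_force: [0.1, -0.5, 0.0]
width: 0.0943
finger_force: 0.0
```

```bash
python3 - <<'E'
from h import *
s=snapshot("wrist"); o=get_obs(); P=cloud(s); ok=s["range_z"]>0
near=np.hypot(P[...,0]-.5785,P[...,1]+.208)<.075
p=P[ok&near&(P[...,2]>.154)&(P[...,2]<.163)]; c=cv2.minEnclosingCircle(p[:,:2].astype(np.float32)); d=np.array(c[0])-[.5785,-.208]
print(o["time"],o["tool_pos"],o["width"],o["wrist_force"],"knob",c,np.degrees(np.arctan2(d[1],d[0])),np.hypot(*d))
E
```

```text
20.375 [ 0.582446   -0.25622131  0.24444498] 0.09379008397434022 [-0.60549845  0.81390144 -0.69635823] knob ((0.5820533037185669, -0.25683555006980896), 0.01203234400600195) -85.8384584857871 0.04896464967644719
```

The knob is at -85.8°, which is 90.4° back from the stop, and the hand is clear. Handing in.

```bash
python3 -c "from bench import close_job; print(close_job())"
```

```text
the job is handed in; nothing more can be done
None
```

I wound the larger valve 1.30 turns to its open stop and about 90° back, then released it and handed the job in at 20 s with the hand clear; the smaller valve was never approached, and no verdict was returned.

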